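# File a sample circuit board in the lever arch file

## Task

File the loose circuit board in the lever arch file: lift the lever all the way so that the rings spring open, lower the board over the two posts until it lies flat on the stack with its relay on the side away from the lever, then press the lever fully home so that the rings are shut over it. The mechanism sits on springy mounts, so go by feel: press past that give until the lever is really down on its stop, but never push or pull the mechanism with more than about 20 N. Leave the screwdriver, the solder spool and the red meter case where they are.

Things in the scene. Friction and masses are not known exactly. Their poses are not given: they have to be found in the camera images.
- roller (a point): centre of the steel crossbar at the free end of the file's lever: 16 mm thick, with a 9 mm thick flat-ended stub at either end, 36 mm overall, along the hinge line (its y). It can be pinched end to end from above (the lever turns between the fingers; a pinch may creep under load) or pushed on top. Blade 14 mm wide. Lever down: centre 37 mm above the bench, clear below to the 4 mm cover
- pivot (a point): point on the lever's hinge, mid-width, 37 mm above the bench; the crossbar turns about it at 75 mm radius. x: level, from the hinge towards the crossbar of the lowered lever (away from the stack); y: the hinge line; z: up
- lever (a joint): lever angle, rad: 0 = down on its hard stop (rings shut), 1.1 = fully up (rings open). Friction holds it below about 0.2; above about 0.3 its spring throws it fully open. Along its path at the crossbar, lifting from 0 takes about 3 N; shutting takes about 12 N half way and 8 N over the last centimetre. It never snaps shut: it stays where the push ends
- plate (a joint): height (m) of the whole mechanism (plate, posts, rings, lever) on its springy mounts: 0 unloaded, negative pushed down, positive pulled up. It gives some mm under the lever's working forces and springs back when let go. Pushed down or pulled up 6.7 mm (about 20 N) it would tear off
- posts (a point): midpoint between the tips of the two upright steel posts, 50.5 mm above the bench; the posts stand 40 mm to either side along its y, are 6 mm thick and taper to 2 mm over their top 8 mm. Axes as the seat's. Lever down: the ring arches meet the post tips; lever up: the arches lean away to +x and the posts are free from above
- seat (a point): where the relay's centre (point relay) must be when the board is filed: 40 mm to the -x side of the post line, 31.5 mm above the bench; the board then lies on the stack of cards already filed (top 16 mm above the bench, 111 by 125 mm). x from the stack to the lever, y along the post line, z up. The filed board's axes agree with these
- relay (a point): centre of the black relay on the loose green board, 15.5 mm above the board's underside. Relay: 24 (x) by 30 (y) mm, top 31 mm above the underside; grip it by its y faces. Board: 90 (x) by 110 (y) by 3 mm, 0.1 to 0.2 kg. Two 7.5 mm holes 40 mm from the relay's axis towards +x, at y = +40 and -40 mm. No other part within 10 mm of the y faces
- holes (a point): midpoint between the board's two holes, on its top face; the holes lie 40 mm to either side of it along the board's y. It must end up on the post line, below point posts
- spool: bystander: standing metal solder spool, 48 mm across, 40 mm high; origin at the middle of its foot
- driver: bystander: screwdriver about 190 mm long lying on the bench; origin below its middle, x along it
- case: bystander: red meter case, 100 by 170 by 45 mm; origin at the middle of its underside
Mind the look-alikes: they are no part of the job. Of the things that look like the part that bears relay, the smallest one is meant.

How it is judged (in metres and radians):
On the way, in this order (a step that is already met when the one before it is completed fails the run):
1. the lever is lifted all the way: the rings stand open (lever above 1.0 rad) (value of joint lever above 1 rad), for 0.2 s.
2. with the rings open, the board lies flat on the stack with both posts through its holes (relay on the side away from the lever) (value of joint lever above 0.8 rad and distance between relay and seat below 0.004 m and z of relay in the frame of seat below 0.002 m and angle between relay's own z axis and vertical below 0.04 rad and horizontal distance between holes and posts below 0.003 m), for 0.2 s.
At the end, for the whole second after the job is handed in: Lever down within 0.02 rad of its stop (1.5 mm at the crossbar), rings shut; board flat on the stack with the posts through its holes: relay within 4 mm of the seat and at most 2 mm above it, holes' midpoint within 3 mm of the posts' from above, tilt under 0.04 rad, in line within 0.06 rad (value of joint lever below 0.02 rad and distance between relay and seat below 0.004 m and z of relay in the frame of seat below 0.002 m and angle between relay's own z axis and vertical below 0.04 rad and angle between the x axis of relay and the x axis of seat, either way round below 0.06 rad and horizontal distance between holes and posts below 0.003 m); the robot touches nothing.
It fails at once if the mechanism plate is pushed down by 6.7 mm or more (about 20 N) (value of joint plate below -0.0067 m).
It fails at once if the mechanism plate is pulled up by 6.7 mm or more (about 20 N) (value of joint plate above 0.0067 m).
It fails at once if the spool is moved more than 20 mm (distance of spool from where it was at the start of the episode above 0.02 m).
It fails at once if the screwdriver is moved more than 20 mm (distance of driver from where it was at the start of the episode above 0.02 m).
It fails at once if the meter case is moved more than 20 mm (distance of case from where it was at the start of the episode above 0.02 m).
It also fails if it takes over 72 s, if anything falls off the work surface, if the arm or the gripper's body presses on something with over 40 N, if the wrist force passes 120 N, or if a joint passes its speed limit or range.

## Robot

A 6-joint arm with a two-finger parallel gripper is mounted at the origin on the work surface. World frame = base frame: x ahead of the robot, y to its left, z up, the work surface at z = 0. Lengths are in m, angles in degrees, forces in N, time in s.
With the tool pointing down it reaches from about 0.375 to 0.9 m from the base axis. Payload 3.1 kg.
Tool frame: the origin (TCP) lies on the centre line of the jaws, within the pads' length; the fingertips stand 14 mm ahead of it and the grasp point (between the pads) lies 5 mm behind it (bot.tips_ahead is the distance from the TCP to the fingertips, in m); z points along the fingers, y is the line along which they close (so a half turn about z gives the same grasp; the last joint's range is limited). The gripper opens to 87 mm and grips with 3 to 60 N. Pads are 19 mm wide; open, the fingers measure 117 mm over their backs; the gripper's body (75 mm by 190 mm) begins 51 mm behind the grasp point.
Start: joints at [-10.227, 30.224, 82.088, -0, 67.689, -10.227], TCP at [0.625, 0, 0.237] pointing down, gripper open.
Joint ranges: [-176.69, 176.69], [-43.24, 126.21], [12.49, 139.97], [-82, 262], [0, 151.66], [-163.58, 163.58]. Speed limits (degrees/s): [159.86, 159.86, 180, 180, 180, 180].

## Interface

Orientations are given as a 3x3 rotation matrix whose columns are the frame's x, y, z axes.
In Python, from rig import bot gives the robot as it stands.
- The arm moves only by the tool play_rows, never from a script. Its argument "moves" is a list that holds one entry, the list of rows, each a list of 6 numbers: the shift along the tool's x, y, z in mm, then the turn, a rotation vector about the tool's x, y, z in rad. A call has 1 to 5 rows; each row shifts and turns the commanded pose from where the row before left it, along the tool's axes as they then stand; what a row does not reach is not made up. A row lasts 1/10 s, in which the tool goes at most 50 mm and 8.59 degrees, less where a joint would pass 70% of its speed; a pose out of reach is approached as far as the arm can. A call with a gripper value outside its range is refused whole. "fingers" is the opening, from -1 (shut) to 1 (fully open), set as the call begins (left out, the last holds). The fingers move at their own pace and stop on an object; the grip force is fixed at half the most. Time passes only in rows, so rows that do not move let the fingers close. It gives the time, the measured TCP pose, the force, the opening and the grip force at its end, in the units of the state.
- bot.read_state(): the state, without advancing time (a new reading comes with each control period).
- bot.capture(name): name is "scene" or "side" or "wrist"; returns a dict with "image" (480x640x3 uint8, blue, green, red), "fx", "fy", "cx", "cy" (pixels), "distortion" ([k1, k2, p1, p2, k3] as OpenCV has them; the pictures are not rectified), "R" (3x3) and "t" (3): a world point X has camera coordinates R X + t. Camera axes: x right, y down, z forward; pixel columns grow to the right and rows downward; lengths in m; the calibration is good to about 2 mm. A picture is of the moment at which its call begins. There is no depth.
- bot.hand_in(): hands the job in; it is judged then, once.
Trained networks look in a picture, given as the dict that the camera call returned (one of the last four; its "shot" number tells which), for a name from the list of things; names that differ only in an ending like _2 or _b are one class to them, and where a whole thing is asked for, a point or a joint stands for the part that bears it (a point fixed in the world has none). Each returns a list of dicts, best first, with "confidence" (0 to 1); they miss things now and then, are a little off and sometimes report something else, mostly with a low value. They report only what shows in the picture. A call takes as long as a camera call. They do not tell look-alikes from the thing itself.
- bot.search_frame(picture, query): "centre" ([column, row] in pixels, amid what is visible of it).
- bot.silhouettes(picture, query): "pixels" (480x640 bool, what is visible of it) and "centre" ([column, row] in pixels, amid what is visible of it).
- bot.pinpoint(picture, query): "centre" ([column, row] in pixels: a listed point, or the origin of a listed thing).
The state is a dict: "time_s": time; "joint_positions": joint angles; "qvel": joint speeds; "tau": joint torques, N m; "position": TCP position; "tcp_rot": TCP orientation; "force": force on the tool from outside, world axes, zero at the start; "moment": the same for the moment, N m; "opening": opening from 0.0 (shut) to 1.0 (fully open); "grasp_force": force on a finger pad.
Only numpy, scipy, OpenCV 4.12 (cv2) and the standard library are available. Lean on these libraries where they do the work, as an engineer would, in place of code of your own. Each camera call takes 0.05 s, during which the arm holds its last target. There are 200 camera calls.

## Working session

There is one attempt and no reset: what is moved stays moved. The work goes in short steps, Python scripts to look and compute and a tool call to move; the robot and the scene stay as the last step left them, time stands still between calls to the robot, and variables do not carry over. Pictures are saved under pics/ and viewed, at most 10 in all, crops included, and the job is handed in when it is done.

Besides the shell and the picture viewer there is one more tool, called as a command line: name --argument value ..., lists and objects as JSON in quotes. play_rows: Moves the arm, as the interface text tells. Its arguments: {"type":"object","properties":{"moves":{"type":"array","items":{"type":"array","items":{"type":"array","items":{"type":"number"}}}},"fingers":{"type":"number"}},"required":["moves"]}

```bash
mkdir -p pics; ls
cat > h.py <<'E'
from rig import bot
import numpy as np, cv2
def K(p): return np.array([[p['fx'],0,p['cx']],[0,p['fy'],p['cy']],[0,0,1.]])
def ray(p,px):
    u=cv2.undistortPoints(np.array([[px]],float),K(p),np.array(p['distortion'],float))[0,0]
    R=np.array(p['R']);t=np.array(p['t']);return -R.T@t, R.T@np.array([u[0],u[1],1])
def onz(p,px,z):
    c,d=ray(p,px);return c+d*(z-c[2])/d[2]
def proj(p,X):
    return cv2.projectPoints(np.array(X,float).reshape(-1,3),cv2.Rodrigues(np.array(p['R'],float))[0],np.array(p['t'],float),K(p),np.array(p['distortion'],float))[0][:,0]
def tri(obs):
    A=np.zeros((3,3));b=np.zeros(3)
    for p,px in obs:
        c,d=ray(p,px);d=d/np.linalg.norm(d);M=np.eye(3)-np.outer(d,d);A+=M;b+=M@c
    return np.linalg.solve(A,b)
E
python3 - <<'E'
from h import *
Z=dict(roller=.037,pivot=.037,posts=.0505,seat=.0315,relay=.0155,holes=.003,spool=0,driver=0,case=0)
ims=[]
for n in ['scene','side']:
    p=bot.capture(n); ims.append(p['image'])
    for q in Z:
        for r in bot.pinpoint(p,q):
            print(n,q,round(r['confidence'],2),np.round(r['centre']),np.round(onz(p,r['centre'],Z[q]),3))
cv2.imwrite('pics/a.png',ims[0]);cv2.imwrite('pics/b.png',ims[1])
E
```

```text
pics
scene roller 0.71 [184. 268.] [ 0.662 -0.097  0.037]
scene pivot 0.88 [196. 243.] [ 0.59  -0.107  0.037]
scene posts 0.57 [197. 228.] [ 0.558 -0.118  0.05 ]
scene seat 0.57 [206. 222.] [ 0.52  -0.117  0.031]
scene relay 0.74 [341. 197.] [0.318 0.157 0.015]
scene relay 0.71 [331. 263.] [0.524 0.201 0.015]
scene relay 0.59 [437. 186.] [0.194 0.378 0.016]
scene holes 0.9 [326. 280.] [0.564 0.202 0.003]
scene holes 0.85 [360. 204.] [0.314 0.207 0.003]
scene holes 0.68 [418. 206.] [0.268 0.347 0.003]
scene spool 0.93 [300. 352.] [0.748 0.212 0.   ]
scene driver 0.63 [409. 336.] [0.636 0.416 0.   ]
scene case 0.89 [479. 268.] [0.408 0.528 0.   ]
side roller 0.76 [448. 307.] [ 0.659 -0.105  0.037]
side pivot 0.57 [418. 319.] [ 0.584 -0.103  0.037]
side posts 0.94 [407. 324.] [ 0.551 -0.111  0.05 ]
side seat 0.58 [391. 340.] [ 0.51  -0.122  0.031]
side relay 0.83 [260. 275.] [0.319 0.154 0.015]
side relay 0.65 [332. 237.] [0.52  0.191 0.015]
side relay 0.63 [187. 222.] [0.204 0.382 0.015]
side holes 0.87 [346. 235.] [0.56  0.192 0.003]
side holes 0.8 [209. 230.] [0.249 0.344 0.003]
side holes 0.69 [242. 265.] [0.293 0.206 0.003]
side driver 0.73 [334. 171.] [0.634 0.421 0.   ]
side case 0.76 [243. 169.] [0.4   0.532 0.   ]
side case 0.64 [390. 337.] [ 0.521 -0.101  0.   ]
side case 0.4 [404. 328.] [ 0.561 -0.093  0.   ]
```

View pics/a.png

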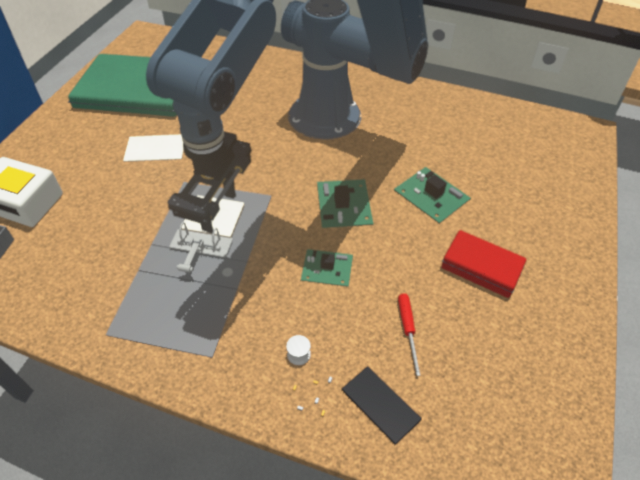

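View pics/b.png

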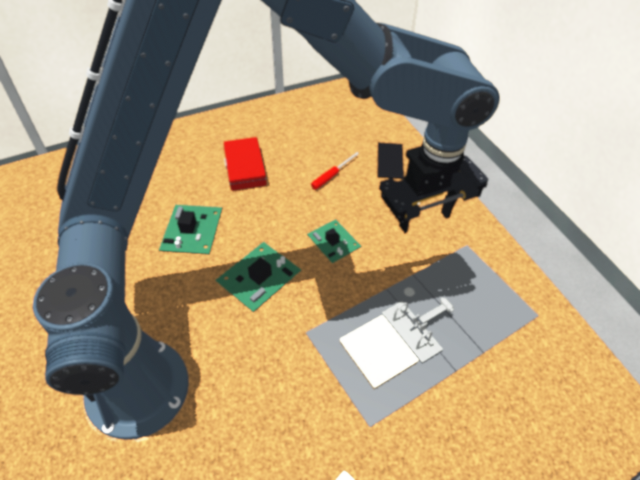

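The scene picture shows three look-alike boards: (345,203), (432,193) and (328,267). The one at (328,267), which is (332,240) in the side view, looks smallest. I'll check their sizes and look at a crop.

Run:
```python
from h import *
p=bot.capture('scene')
for r in bot.silhouettes(p,'relay'):
    m=r['pixels'];ys,xs=np.nonzero(m)
    if len(xs)<30: continue
    P=np.array([onz(p,(x,y),.003)[:2] for x,y in zip(xs,ys)],np.float32)
    print(round(r['confidence'],2),np.round(r['centre']),[np.round(v,3) for v in cv2.minAreaRect(P)])
cv2.imwrite('pics/c.png',cv2.resize(p['image'][160:300,290:480],None,fx=4,fy=4,interpolation=cv2.INTER_CUBIC))
s=bot.read_state();print(s)
w=bot.capture('wrist');R=np.array(w['R']);c=-R.T@np.array(w['t']);print(c,R,w['fx'])
```

```text
0.58 [431. 194.] [array([0.214, 0.373]), array([0.157, 0.134]), np.float64(62.082)]
0.56 [328. 268.] [array([0.528, 0.192]), array([0.094, 0.112]), np.float64(11.382)]
{'time_s': 1.1, 'joint_positions': array([-1.02252798e+01,  3.02231761e+01,  8.20887324e+01, -1.18286227e-04,
        6.76885396e+01, -1.02284694e+01]), 'qvel': array([ 0.02091425, -0.04458482, -0.02789948,  0.0642166 ,  0.02841372,
       -0.06739847]), 'tau': array([-3.48290696e-04, -4.40032089e+01, -1.76986670e+01,  6.33832533e-02,
        5.05009596e-02, -1.00300645e-05]), 'position': array([6.24970989e-01, 5.61312605e-05, 2.36546175e-01]), 'tcp_rot': array([[-5.64530144e-05,  9.99999998e-01, -8.03702012e-06],
       [ 9.99999998e-01,  5.64530104e-05, -4.90998888e-07],
       [-4.90545173e-07, -8.03704782e-06, -1.00000000e+00]]), 'force': array([-0.1358472 ,  0.22780564,  0.29760992]), 'moment': array([0.0421547 , 0.00220984, 0.02120578]), 'grasp_force': 0.0, 'opening': 0.9992665208723395}
[0.62442815 0.07781915 0.38433791] [[ 9.99999508e-01  7.45719123e-05  9.88813634e-04]
 [-2.09081382e-04 -9.58894674e-01  2.83762156e-01]
 [ 9.69328814e-04 -2.83762224e-01 -9.58894186e-01]] 376.9366727401905
```

View pics/c.png

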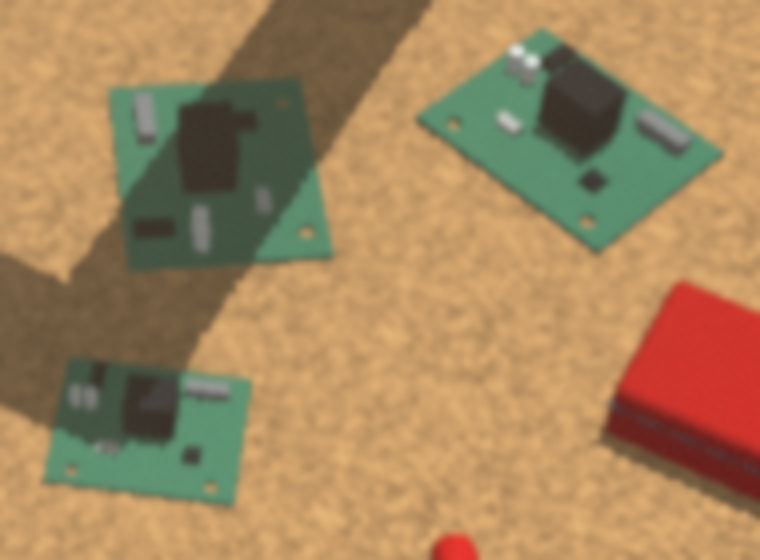

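The crop confirms it: the small board at scene (328,267) measures about 94×112 mm, and the others are about 1.4× larger. Next I'll measure from the wrist camera.

Run:
```python
from h import *
Z=dict(roller=.037,pivot=.037,posts=.0505,seat=.0315,relay=.0155,holes=.003)
p=bot.capture('wrist'); cv2.imwrite('pics/d.png',p['image'])
for q in Z:
    for r in bot.pinpoint(p,q):
        print(q,round(r['confidence'],2),np.round(r['centre']),np.round(onz(p,r['centre'],Z[q]),4))
```

```text
roller 0.8 [349. 305.] [ 0.6578 -0.0937  0.037 ]
pivot 0.68 [279. 318.] [ 0.5867 -0.108   0.037 ]
posts 0.74 [242. 329.] [ 0.5502 -0.1133  0.0505]
posts 0.23 [278. 317.] [ 0.5868 -0.1003  0.0505]
```

View pics/d.png

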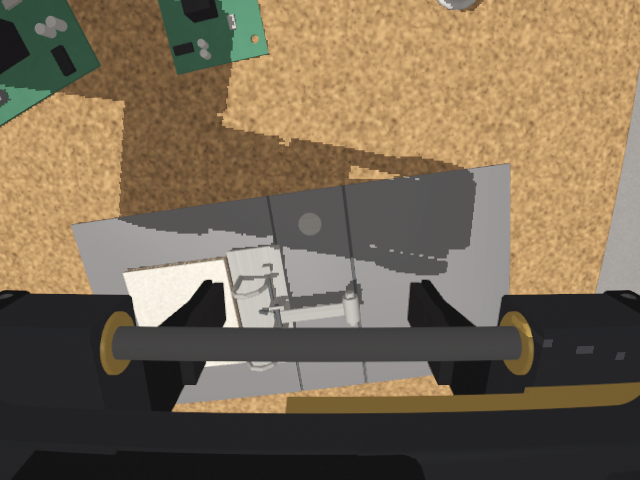

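play_rows --moves '[[[-20,8,0,0,0,0.14],[-20,8,0,0,0,0.14],[-20,8,0,0,0,0.14],[-20,8,0,0,0,0.14],[0,0,0,0,0,0.14]]]'

```text
time_s: 2.0
position: [0.6397, -0.0868, 0.2365]
tcp_rot: [[0.651, 0.759, 0.0], [0.759, -0.651, -0.001], [-0.001, 0.001, -1.0]]
force: [0.4, 1.3, 0.0]
opening: 1.002
grasp_force: 0.0
```

The wrist picture shows the lever pointing away from the stack, roller at (349,305) and posts near (242,329). The file is yawed about +9°. I'll finish the turn and go lower over the roller.

play_rows --moves '[[[0,0,12,0,0,0.142],[0,0,12,0,0,0.142],[0,0,12,0,0,0.142],[0,0,10,0,0,0.142],[20,8,0,0,0,0.142]]]'

```text
time_s: 2.5
position: [0.6574, -0.0846, 0.1884]
tcp_rot: [[0.988, 0.154, -0.008], [0.154, -0.988, 0.002], [-0.007, -0.003, -1.0]]
force: [0.1, 0.0, -0.0]
opening: 0.997
grasp_force: 0.0
```

```bash
cat > look.py <<'E'
from h import *
import sys
Z=dict(roller=.037,pivot=.037,posts=.0505,seat=.0315,relay=.0155,holes=.003)
p=bot.capture('wrist')
if sys.argv[1]!='-': cv2.imwrite('pics/%s.png'%sys.argv[1],p['image'])
s=bot.read_state();print(np.round(s['position'],4),np.degrees(np.arctan2(s['tcp_rot'][1,0],s['tcp_rot'][0,0])))
for q in sys.argv[2:]:
    for r in bot.pinpoint(p,q):
        X=onz(p,r['centre'],Z[q]);print(q,round(r['confidence'],2),np.round(r['centre']),np.round(X,4),'in tool mm',np.round(1000*s['tcp_rot'].T@(X-s['position']),1))
E
python3 look.py e roller pivot posts seat
```

```text
[ 0.6637 -0.086   0.1897] 8.620062586887691
roller 0.97 [332. 225.] [ 0.6606 -0.097   0.037 ] in tool mm [ -5.2  10.3 152.7]
pivot 0.75 [334. 308.] [ 0.5863 -0.1107  0.037 ] in tool mm [-80.7  12.7 152.5]
seat 0.67 [328. 376.] [ 0.5117 -0.1177  0.0315] in tool mm [-155.5    8.5  157.8]
```

View pics/e.png

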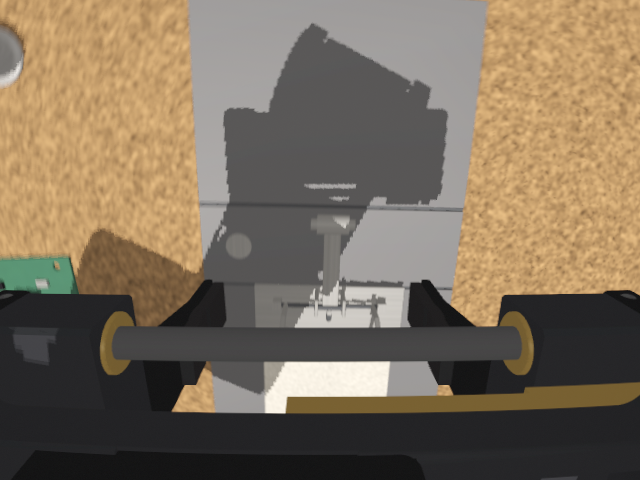

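play_rows --moves '[[[-2,5,40,0,0,0],[-2,5,40,0,0,0],[0,0,40,0,0,0],[0,0,20,0,0,0],[0,0,0,0,0,0]]]'

```text
time_s: 3.25
position: [0.6551, -0.0951, 0.0472]
tcp_rot: [[0.987, 0.161, -0.008], [0.161, -0.987, 0.003], [-0.008, -0.004, -1.0]]
force: [-0.5, 0.3, 0.5]
opening: 1.003
grasp_force: 0.0
```

```bash
python3 look.py f roller pivot
```

```text
[ 0.657  -0.0956  0.0494] 9.274551609137198
roller 0.6 [319. 293.] [ 0.661  -0.0954  0.037 ] in tool mm [ 4.   0.4 12.4]
```

View pics/f.png

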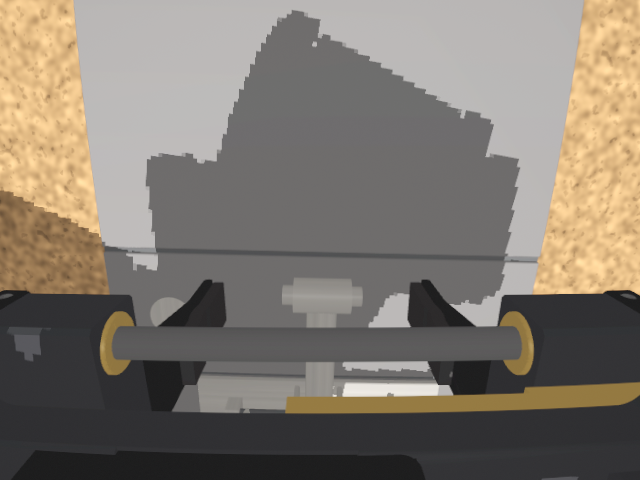

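The roller at (321,295) is centred between the fingers. It needs +4 mm in x and 14 mm down, then I close.

play_rows --moves '[[[4,0,7,0,0,0.02],[0,0,7,0,0,0],[0,0,0,0,0,0],[0,0,0,0,0,0]]]'

```text
time_s: 3.8
position: [0.6624, -0.0953, 0.0365]
tcp_rot: [[0.99, 0.141, -0.0], [0.141, -0.99, 0.0], [-0.0, -0.0, -1.0]]
force: [0.4, 0.7, -0.4]
opening: 0.995
grasp_force: 0.0
```

play_rows --moves '[[[0,0,0,0,0,0],[0,0,0,0,0,0],[0,0,0,0,0,0],[0,0,0,0,0,0],[0,0,0,0,0,0]]]' --fingers -1

```text
time_s: 4.3
position: [0.6625, -0.0954, 0.0366]
tcp_rot: [[0.99, 0.14, 0.0], [0.14, -0.99, -0.0], [0.0, 0.0, -1.0]]
force: [0.6, 0.2, 0.3]
opening: 0.628
grasp_force: 0.0
```

play_rows --moves '[[[0,0,0,0,0,0],[0,0,0,0,0,0],[0,0,0,0,0,0],[0,0,0,0,0,0]]]'

```text
time_s: 4.7
position: [0.6627, -0.0962, 0.0366]
tcp_rot: [[0.99, 0.14, 0.0], [0.14, -0.99, -0.001], [0.0, 0.001, -1.0]]
force: [0.1, -2.5, 1.3]
opening: 0.4
grasp_force: 30.0
```

play_rows --moves '[[[-0.2,0,-4,0,0,0],[-0.4,0,-4,0,0,0],[-0.6,0,-4,0,0,0],[-0.8,0,-4,0,0,0],[-1,0,-4,0,0,0]]]'

```text
time_s: 5.2
position: [0.6599, -0.0964, 0.0572]
tcp_rot: [[0.99, 0.141, 0.001], [0.141, -0.99, -0.001], [0.001, 0.001, -1.0]]
force: [0.9, -5.0, -3.3]
opening: 0.4
grasp_force: 30.0
```

play_rows --moves '[[[-1.5,0,-5.7,0,0,0],[-3,0,-6.9,0,0,0],[-3.5,0,-6.6,0,0,0],[-4.3,0,-6.2,0,0,0],[-4.8,0,-5.7,0,0,0]]]'

```text
time_s: 5.7
position: [0.6425, -0.0989, 0.0886]
tcp_rot: [[0.99, 0.141, 0.0], [0.141, -0.99, -0.001], [0.0, 0.001, -1.0]]
force: [0.3, -4.6, -2.0]
opening: 0.403
grasp_force: 30.0
```

play_rows --moves '[[[-5.3,0,-5,0,0,0],[-6,0,-4.5,0,0,0],[-6,0,-4.2,0,0,0],[-4,0,-2.2,0,0,0],[0,0,0,0,0,0]]]'

```text
time_s: 6.2
position: [0.6213, -0.1018, 0.1046]
tcp_rot: [[0.99, 0.141, 0.001], [0.141, -0.99, -0.001], [0.001, 0.001, -1.0]]
force: [0.9, -5.6, -1.3]
opening: 0.402
grasp_force: 30.0
```

play_rows --moves '[[[0,0,0,0,0,0],[0,0,0,0,0,0],[0,0,0,0,0,0],[0,0,-15,0,0,0],[0,0,-30,0,0,0]]]' --fingers 1

```text
time_s: 6.7
position: [0.6195, -0.1, 0.1473]
tcp_rot: [[0.99, 0.141, -0.006], [0.141, -0.99, 0.003], [-0.006, -0.004, -1.0]]
force: [-0.7, 0.2, 0.7]
opening: 0.772
grasp_force: 0.0
```

play_rows --moves '[[[0,0,-45,0,0,0],[-14,-48,0,0,0,0],[-14,-48,0,0,0,0],[-14,-48,0,0,0,0],[-14,-48,0,0,0,0]]]'

```text
time_s: 7.2
position: [0.5382, 0.0829, 0.1949]
tcp_rot: [[0.99, 0.14, 0.001], [0.14, -0.99, 0.001], [0.001, -0.001, -1.0]]
force: [0.6, 0.1, 0.3]
opening: 1.005
grasp_force: 0.0
```

play_rows --moves '[[[-5,-48,0,0,0,0],[0,-48,0,0,0,-0.02],[0,-20,0,0,0,-0.05],[0,0,0,0,0,0]]]'

```text
time_s: 7.6
position: [0.5164, 0.1985, 0.1947]
tcp_rot: [[0.977, 0.214, 0.001], [0.214, -0.977, 0.001], [0.001, -0.001, -1.0]]
force: [-1.4, -0.4, 0.8]
opening: 0.999
grasp_force: 0.0
```

```bash
python3 look.py g relay holes
python3 - <<'E'
from h import *
for n in ['scene','side']:
    p=bot.capture(n)
    for q,z in dict(roller=.104,posts=.0505,seat=.0315,pivot=.037).items():
        for r in bot.pinpoint(p,q): print(n,q,round(r['confidence'],2),np.round(onz(p,r['centre'],z),4))
E
```

```text
[0.517  0.1968 0.1945] 12.246962615317305
relay 0.9 [312. 404.] [0.3217 0.1601 0.0155] in tool mm [-198.7   -5.6  178.9]
relay 0.71 [326. 220.] [0.5179 0.1904 0.0155] in tool mm [ -0.6   6.4 179. ]
holes 0.78 [327. 170.] [0.5599 0.1988 0.003 ] in tool mm [ 42.2   7.1 191.6]
holes 0.72 [262. 402.] [0.3021 0.2125 0.003 ] in tool mm [-206.8  -61.   191.4]
holes 0.36 [325. 219.] [0.516  0.1902 0.003 ] in tool mm [ -2.5   6.2 191.5]
scene roller 0.42 [ 0.6186 -0.1032  0.104 ]
scene posts 0.73 [ 0.5585 -0.111   0.0505]
scene seat 0.57 [ 0.5134 -0.1225  0.0315]
scene seat 0.31 [ 0.5453 -0.1256  0.0315]
scene pivot 0.82 [ 0.5946 -0.1046  0.037 ]
side roller 0.65 [ 0.6196 -0.11    0.104 ]
side posts 0.83 [ 0.5454 -0.1135  0.0505]
side seat 0.69 [ 0.5106 -0.1207  0.0315]
side pivot 0.62 [ 0.5867 -0.1068  0.037 ]
side pivot 0.32 [0.7252 0.1746 0.037 ]
```

View pics/g.png

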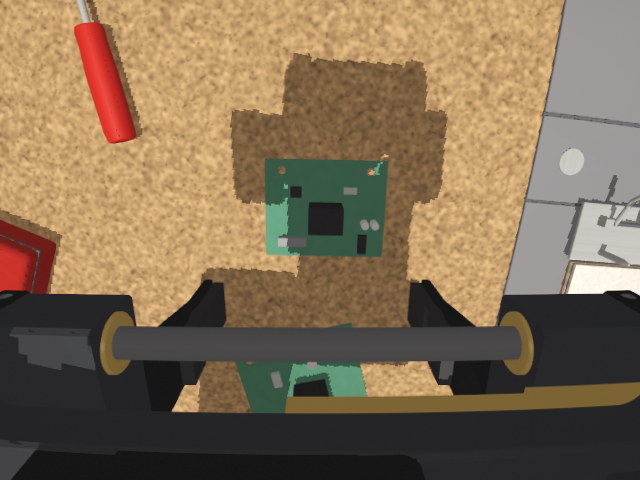

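The board is at (325,208), with its relay at (326,218) and holes at (282,170) and (371,172). It is aligned within about 1°. Descending to the relay.

play_rows --moves '[[[0,3,40,0,0,0.015],[0,3,40,0,0,0],[0,0,40,0,0,0],[0,0,25,0,0,0],[0,0,0,0,0,0]]]'

```text
time_s: 8.75
position: [0.5161, 0.1887, 0.0452]
tcp_rot: [[0.981, 0.194, -0.008], [0.194, -0.981, -0.001], [-0.008, -0.0, -1.0]]
force: [-0.9, -0.1, 0.4]
opening: 1.001
grasp_force: 0.0
```

```bash
python3 look.py h relay holes
```

```text
[0.5176 0.189  0.0471] 11.206018238303315
relay 0.81 [312. 279.] [0.5198 0.1915 0.0155] in tool mm [ 2.7 -2.  31.6]
holes 0.96 [311. 196.] [0.5591 0.2001 0.003 ] in tool mm [43.  -2.8 44. ]
```

View pics/h.png

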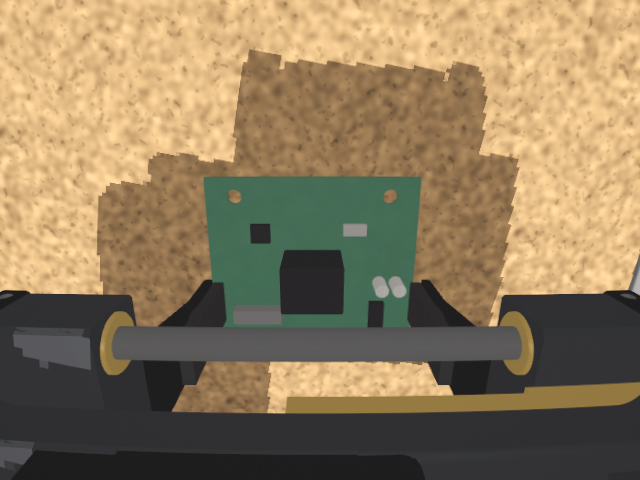

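The board is squarely aligned, with holes at (234,196) and (390,196) and the relay centred near column 312. The small capacitors at (388,287) are about 11 mm tall, so I'll keep the tips just above them.

play_rows --moves '[[[3,-2,9,0,0,0],[0,0,9,0,0,0],[0,0,0,0,0,0]]]'

```text
time_s: 9.2
position: [0.521, 0.1919, 0.0301]
tcp_rot: [[0.981, 0.195, -0.001], [0.195, -0.981, -0.0], [-0.001, -0.0, -1.0]]
force: [-0.0, 0.0, -0.3]
opening: 1.0
grasp_force: 0.0
```

play_rows --moves '[[[0,0,0,0,0,0],[0,0,0,0,0,0],[0,0,0,0,0,0],[0,0,0,0,0,0],[0,0,0,0,0,0]]]' --fingers -1

```text
time_s: 9.7
position: [0.5213, 0.1918, 0.0307]
tcp_rot: [[0.981, 0.195, 0.0], [0.195, -0.981, 0.0], [0.0, 0.0, -1.0]]
force: [-0.6, -1.1, 0.4]
opening: 0.634
grasp_force: 0.0
```

play_rows --moves '[[[0,0,0,0,0,0],[0,0,0,0,0,0],[0,0,0,0,0,0],[0,0,0,0,0,0],[0,0,0,0,0,0]]]'

```text
time_s: 10.2
position: [0.5212, 0.1918, 0.0306]
tcp_rot: [[0.981, 0.195, -0.0], [0.195, -0.981, 0.0], [-0.0, -0.0, -1.0]]
force: [-0.3, 0.3, 0.8]
opening: 0.342
grasp_force: 30.0
```

play_rows --moves '[[[0,0,-25,0,0,0],[0,0,-40,0,0,0],[0,0,-45,0,0,0],[-10,32,0,0,0,0],[-14,42,0,0,0,0]]]'

```text
time_s: 10.7
position: [0.5134, 0.1152, 0.1423]
tcp_rot: [[0.98, 0.199, 0.005], [0.199, -0.98, 0.0], [0.005, 0.001, -1.0]]
force: [0.1, -1.0, -3.2]
opening: 0.336
grasp_force: 30.0
```

play_rows --moves '[[[-14,42,0,0,0,0],[-14,42,0,0,0,0],[-14,42,0,0,0,0],[-14,42,0,0,0,0],[-10,35,0,0,0,0]]]'

```text
time_s: 11.2
position: [0.4859, -0.0994, 0.1403]
tcp_rot: [[0.981, 0.194, -0.001], [0.194, -0.981, 0.0], [-0.001, -0.0, -1.0]]
force: [0.7, 0.3, -2.0]
opening: 0.338
grasp_force: 30.0
```

play_rows --moves '[[[-8,24,0,0,0,0.056],[0,0,0,0,0,0],[0,0,20,0,0,0],[0,0,20,0,0,0],[0,0,0,0,0,0]]]'

```text
time_s: 11.7
position: [0.4816, -0.1207, 0.0985]
tcp_rot: [[0.99, 0.14, -0.006], [0.14, -0.99, 0.003], [-0.005, -0.004, -1.0]]
force: [-0.4, -0.1, -1.1]
opening: 0.336
grasp_force: 30.0
```

```bash
python3 look.py i posts relay holes roller pivot; python3 -c "
from h import *
p=bot.capture('wrist');np.save('w.npy',p,allow_pickle=True);print(bot.read_state()['force'],bot.read_state()['opening'])"
```

```text
[ 0.4824 -0.1211  0.0995] 8.071834545495308
relay 0.68 [317. 302.] [ 0.4477 -0.1256  0.0155] in tool mm [-34.7  -0.2  84.2]
holes 0.8 [317. 215.] [ 0.5036 -0.1177  0.003 ] in tool mm [21.8 -0.1 96.5]
pivot 0.8 [320.  72.] [ 0.5868 -0.1077  0.037 ] in tool mm [105.4   1.5  62.2]
[ 0.77756656 -0.53776815 -1.98658275] 0.33955666044195276
```

View pics/i.png

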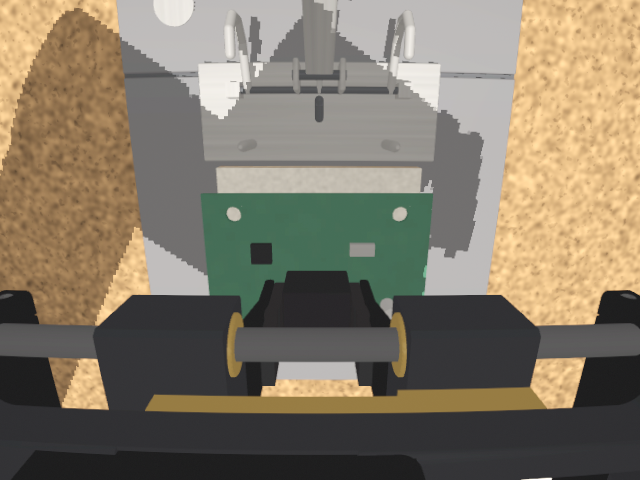

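The wrist picture shows the board held level, with its holes at (234,214) and (400,214). The posts lean outward at about (247,145) and (390,146), in line with the holes. I'll measure the tips in one enlarged crop with the predicted posts drawn in.

Run:
```python
from h import *
p=np.load('w.npy',allow_pickle=True).item();im=p['image'];s=bot.read_state()
hs=[]
for cx in (234,400):
    g=im[204:225,cx-11:cx+12].astype(int);m=(g[...,2]>120);ys,xs=np.nonzero(m);px=(xs.mean()+cx-11,ys.mean()+204)
    X=onz(p,px,s['position'][2]-.0306+.003);hs.append(X);print('hole',np.round(px,1),len(xs),np.round(X,4))
hs=np.array(hs);d=hs[0]-hs[1];print('mid',hs.mean(0),'dist',np.linalg.norm(d),'yaw',np.degrees(np.arctan2(-d[0],d[1])))
a=np.radians(8);ey=np.array([-np.sin(a),np.cos(a),0]);c=np.array([.5526,-.1134,0])
x0,y0,f=190,100,4.
big=cv2.resize(im[y0:y0+70,x0:x0+200+60],None,fx=3,fy=3*1,interpolation=cv2.INTER_CUBIC)
for sg in (1,-1):
    for z in (.0505,.016):
        q=proj(p,c+sg*.04*ey+[0,0,z])[0];print(sg,z,np.round(q,1));cv2.circle(big,tuple(int(round(v)) for v in ((q[0]-x0)*3+1,(q[1]-y0)*3+1)),2,(0,0,255) if z>.03 else (255,0,0),-1)
L=cv2.resize(im[125:170,220:280],None,fx=6.5,fy=6.5,interpolation=cv2.INTER_NEAREST)
R=cv2.resize(im[125:170,360:420],None,fx=6.5,fy=6.5,interpolation=cv2.INTER_NEAREST)
out=np.vstack([big,np.hstack([L,R])]);cv2.imwrite('pics/j.png',out);print(out.shape)
```

```text
hole [233.5 213.6] 163 [ 0.5174 -0.078   0.0738]
hole [399.2 213.6] 166 [ 0.5284 -0.1563  0.0738]
mid [ 0.52291293 -0.11714712  0.07376157] dist 0.07909163055922484 yaw 8.020802110382085
1 0.0505 [239.6 147.2]
1 0.016 [250.8 144.6]
-1 0.0505 [394.7 147.3]
-1 0.016 [383.2 144.8]
(502, 780, 3)
```

View pics/j.png

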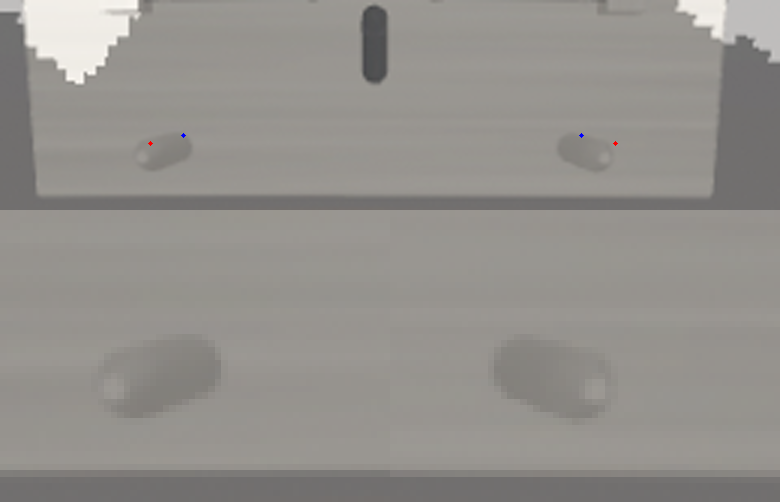

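The post tips (bright dots) are at (236.9,151.9) and (391.0,151.9).

Run:
```python
from h import *
p=np.load('w.npy',allow_pickle=True).item();s=bot.read_state();R=s['tcp_rot']
t=[onz(p,q,.0505) for q in ((236.9,151.9),(391.,151.9))];d=t[0]-t[1];tm=(t[0]+t[1])/2
print('posts',tm,np.linalg.norm(d),np.degrees(np.arctan2(-d[0],d[1])))
for z in (.0718,.0738):
    h=[onz(p,q,z) for q in ((233.5,213.6),(399.2,213.6))];hm=(h[0]+h[1])/2;print(z,hm,np.linalg.norm(h[0]-h[1]),'tool mm',1e3*R.T@(tm-hm))
print(s['position'],R)
```

```text
posts [ 0.55002967 -0.11207188  0.0505    ] 0.07973828607235356 8.038050054982198
0.0718 [ 0.52249085 -0.11721561  0.0718    ] 0.07995358940585219 tool mm [27.95706446 -1.2625466  21.33876639]
0.0738 [ 0.522923   -0.11715325  0.0738    ] 0.07905276167707627 tool mm [27.517582   -1.26307409 23.33814147]
[ 0.48425212 -0.12247592  0.10136157] [[ 9.90176049e-01  1.39817776e-01  1.54309857e-03]
 [ 1.39819005e-01 -9.90176817e-01 -7.18904285e-04]
 [ 1.42742483e-03  9.27596310e-04 -9.99998551e-01]]
```

play_rows --moves '[[[14,-1.3,0,0,0,0],[14,0,0,0,0,0],[0,0,8,0,0,0],[0,0,4,0,0,0],[0,0,0,0,0,0]]]'

```text
time_s: 12.55
position: [0.5095, -0.1168, 0.0876]
tcp_rot: [[0.99, 0.139, -0.003], [0.139, -0.99, 0.001], [-0.003, -0.002, -1.0]]
force: [0.5, 1.1, -2.1]
opening: 0.337
grasp_force: 30.0
```

Run:
```python
from h import *
for i in range(3): bot.capture('side')
p=bot.capture('wrist');s=bot.read_state();R=s['tcp_rot'];np.save('w2.npy',p,allow_pickle=True)
print(s['position'],s['force'])
tm=np.array([.5500,-.1121,.0505]);im=p['image']
zz=s['position'][2]-.0306+.003
for sg in (1,-1):
    X=s['position']+R@np.array([.039,-sg*.04,0]);X[2]=zz;c=np.round(proj(p,X)[0]).astype(int)
    g=im[c[1]-10:c[1]+11,c[0]-10:c[0]+11].astype(int);m=(g[...,2]>g[...,1]*.85);ys,xs=np.nonzero(m)
    px=(xs.mean()+c[0]-10,ys.mean()+c[1]-10);print(c,px,len(xs),onz(p,px,zz))
    print('tip expected',proj(p,tm+sg*.04*np.array([-.14,.99,0])))
    print(im[c[1]-9:c[1]+10,c[0]-9:c[0]+10,2])
```

```text
[ 0.5107248  -0.1173362   0.08851599] [-0.19905643  0.65958478 -2.1542634 ]
[232 213] (np.float64(233.34756097560975), np.float64(213.78658536585365)) 164 [ 0.54347609 -0.07281479  0.06091599]
tip expected [[237.26650203 207.42223323]]
[[ 69  70  70  69  69  69  70  70  70  69  69  69  69  70  70  70  70  70
   70]
 [ 69  69  70  69  70  69  70  70  71  69  69  70  69  68  70  70  69  69
   74]
 [ 70  70  69  69  70  70  69  77  80  85  82  76  70  70  69  70  70  69
   83]
 [ 70  69  69  70  70  78  92 117 122 134 125 113  99  85  72  69  70  69
   70]
 [ 70  70  70  70  73 113 146 153 153 152 153 153 153 131  98  78  71  69
   70]
 [ 69  69  69  69  93 143 153 153 153 153 153 153 153 154 143 115  78  69
   69]
 [ 70  69  69  68 124 149 153 153 153 153 153 153 152 153 153 150  98  71
   70]
 [ 70  69  68  79 131 143 143 143 142 143 143 143 143 142 142 142 118  78
   69]
 [ 69  69  67  75 106 114 114 114 114 114 114 114 114 115 114 114 114  84
   70]
 [ 70  69  65  82 108 114 114 113 114 114 114 114 114 114 114 114 114  96
   73]
 [ 70  69  64  79 112 120 120 120 120 120 120 119 120 
[... 1675 characters left out ...]
 119 119 119 118 119 118 118 118 101  69  66
   69]
 [ 69  93 132 144 143 143 143 144 144 143 143 144 143 142 137 106  63  66
   69]
 [ 69 101 150 168 168 168 169 170 170 170 170 170 170 170 149  91  65  69
   70]
 [ 69  89 135 162 163 163 163 163 163 165 164 164 164 159 127  62  64  69
   70]
 [ 70  85 126 157 166 167 167 167 168 167 168 168 163 131  72  63  67  69
   70]
 [ 70  70  91 141 173 182 187 187 187 188 185 178 157 100  63  66  69  69
   70]
 [ 69  69  69  79 118 159 176 179 178 175 160 108  64  64  66  68  69  70
   70]
 [ 70  70  70  70  69  67  77 106 107  64  64  65  66  68  70  69  69  69
   69]
 [ 70  70  69  70  70  69  69  68  67  67  68  68  70  69  69  69  70  69
   70]]
```

play_rows --moves '[[[0.5,0,0,0,0,0],[0,0,3,0,0,0],[0,0,5,0,0,0],[0,0,5,0,0,0],[0,0,0,0,0,0]]]'

```text
time_s: 13.25
position: [0.5111, -0.117, 0.0746]
tcp_rot: [[0.99, 0.139, -0.002], [0.139, -0.99, 0.001], [-0.002, -0.001, -1.0]]
force: [-0.4, 0.2, -2.5]
opening: 0.338
grasp_force: 30.0
```

play_rows --moves '[[[0,0,4,0,0,0],[0,0,5,0,0,0],[0,0,5,0,0,0],[0,0,4,0,0,0],[0,0,0,0,0,0]]]'

```text
time_s: 13.75
position: [0.5113, -0.1171, 0.0568]
tcp_rot: [[0.99, 0.139, -0.001], [0.139, -0.99, 0.001], [-0.001, -0.001, -1.0]]
force: [-0.7, 0.0, -1.0]
opening: 0.343
grasp_force: 30.0
```

play_rows --moves '[[[0,0,3,0,0,0],[0,0,3,0,0,0],[0,0,1.5,0,0,0],[0,0,1,0,0,0],[0,0,0,0,0,0]]]'

```text
time_s: 14.25
position: [0.5117, -0.1172, 0.0489]
tcp_rot: [[0.99, 0.139, -0.0], [0.139, -0.99, 0.0], [-0.0, -0.0, -1.0]]
force: [-0.8, 0.8, -1.0]
opening: 0.342
grasp_force: 30.0
```

play_rows --moves '[[[0,0,1,0,0,0],[0,0,0.5,0,0,0],[0,0,0,0,0,0]]]'

```text
time_s: 14.55
position: [0.5117, -0.1172, 0.0475]
tcp_rot: [[0.99, 0.139, -0.0], [0.139, -0.99, 0.0], [-0.0, -0.0, -1.0]]
force: [0.1, 0.1, -2.4]
opening: 0.343
grasp_force: 30.0
```

play_rows --moves '[[[0,0,0.5,0,0,0],[0,0,0.5,0,0,0],[0,0,0.3,0,0,0],[0,0,0,0,0,0]]]'

```text
time_s: 14.95
position: [0.5118, -0.1173, 0.0465]
tcp_rot: [[0.99, 0.139, 0.0], [0.139, -0.99, -0.0], [0.0, 0.0, -1.0]]
force: [-1.1, 0.8, 2.4]
opening: 0.341
grasp_force: 30.0
```

Contact is felt. Releasing and rising.

play_rows --moves '[[[0,0,0,0,0,0],[0,0,0,0,0,0],[0,0,0,0,0,0],[0,0,0,0,0,0],[0,0,-3,0,0,0]]]' --fingers 1

```text
time_s: 15.45
position: [0.5115, -0.1172, 0.049]
tcp_rot: [[0.99, 0.139, -0.001], [0.139, -0.99, 0.0], [-0.001, -0.0, -1.0]]
force: [-0.3, 0.3, -0.6]
opening: 0.704
grasp_force: 0.0
```

play_rows --moves '[[[0,0,-20,0,0,0],[0,0,-40,0,0,0],[0,0,-40,0,0,0],[0,0,-40,0,0,0],[0,0,0,0,0,0]]]'

```text
time_s: 15.95
position: [0.5152, -0.1187, 0.1947]
tcp_rot: [[0.99, 0.14, 0.011], [0.14, -0.99, -0.005], [0.01, 0.007, -1.0]]
force: [1.9, 0.0, 0.3]
opening: 0.992
grasp_force: 0.0
```

Run:
```python
from h import *
bot.capture('side');bot.capture('side')
for n in ['wrist','side','scene']:
    p=bot.capture(n)
    for q,z in dict(posts=.0505,relay=.0315,holes=.019,seat=.0315,roller=.104).items():
        for r in bot.pinpoint(p,q)[:2]: print(n,q,round(r['confidence'],2),np.round(r['centre']),np.round(onz(p,r['centre'],z),4))
s=bot.read_state();print(s['position'])
```

```text
wrist relay 0.98 [316. 227.] [ 0.5109 -0.1178  0.0315]
wrist holes 0.92 [315. 179.] [ 0.5492 -0.1115  0.019 ]
wrist roller 0.76 [315.  77.] [ 0.6184 -0.102   0.104 ]
side posts 0.61 [407. 327.] [ 0.5467 -0.1161  0.0505]
side relay 0.95 [260. 272.] [0.3211 0.1505 0.0315]
side relay 0.83 [390. 342.] [ 0.5065 -0.1246  0.0315]
side holes 0.91 [243. 265.] [0.2917 0.1939 0.019 ]
side holes 0.66 [210. 231.] [0.2485 0.3263 0.019 ]
side seat 0.31 [338. 169.] [0.6308 0.3944 0.0315]
scene posts 0.78 [200. 226.] [ 0.5521 -0.1131  0.0505]
scene posts 0.49 [297. 353.] [0.7757 0.2177 0.0505]
scene relay 0.71 [206. 220.] [ 0.5163 -0.1202  0.0315]
scene relay 0.63 [434. 186.] [0.2154 0.3731 0.0315]
scene holes 0.82 [363. 201.] [0.3149 0.2146 0.019 ]
scene holes 0.79 [205. 236.] [ 0.5536 -0.1049  0.019 ]
scene seat 0.56 [207. 219.] [ 0.5133 -0.1195  0.0315]
scene roller 0.51 [185. 236.] [ 0.6245 -0.1014  0.104 ]
[ 0.51176574 -0.11727279  0.18929804]
```

The board is seated: holes at (0.549,-0.112) match the posts. Now back to the lever.

play_rows --moves '[[[36,0,0,0,0,0],[40,0.5,0,0,0,0],[32,0,10,0,0,0],[0,0,40,0,0,0],[0,0,32,0,0,0]]]'

```text
time_s: 17.45
position: [0.62, -0.1025, 0.1063]
tcp_rot: [[0.99, 0.14, 0.002], [0.14, -0.99, -0.001], [0.002, 0.001, -1.0]]
force: [-0.9, 0.0, -0.3]
opening: 0.999
grasp_force: 0.0
```

play_rows --moves '[[[0,0,2,0,0,0],[0,0,0,0,0,0],[0,0,0,0,0,0],[0,0,0,0,0,0],[0,0,0,0,0,0]]]' --fingers -1

```text
time_s: 17.95
position: [0.6197, -0.1031, 0.107]
tcp_rot: [[0.99, 0.139, 0.003], [0.139, -0.99, -0.001], [0.003, 0.001, -1.0]]
force: [-1.1, -0.4, 0.4]
opening: 0.629
grasp_force: 0.0
```

play_rows --moves '[[[0,0,0,0,0,0],[0,0,0,0,0,0],[0,0,0,0,0,0],[0,0,0,0,0,0],[0,0,0,0,0,0]]]'

```text
time_s: 18.45
position: [0.6189, -0.1025, 0.1054]
tcp_rot: [[0.99, 0.139, 0.0], [0.139, -0.99, 0.0], [0.0, -0.0, -1.0]]
force: [-0.6, 0.8, 1.1]
opening: 0.399
grasp_force: 30.0
```

play_rows --moves '[[[3.3,0,1.8,0,0,0],[3.2,0,2,0,0,0],[3.1,0,2.2,0,0,0],[3,0,2.2,0,0,0],[0,0,0,0,0,0]]]'

```text
time_s: 18.95
position: [0.6276, -0.1012, 0.0972]
tcp_rot: [[0.99, 0.141, -0.009], [0.141, -0.99, -0.0], [-0.009, -0.001, -1.0]]
force: [-8.9, -1.9, 9.7]
opening: 0.405
grasp_force: 30.0
```

play_rows --moves '[[[3,0,2.3,0,0,0],[2.8,0,2.5,0,0,0],[2.6,0,2.6,0,0,0],[2.4,0,2.7,0,0,0],[0,0,0,0,0,0]]]'

```text
time_s: 19.45
position: [0.639, -0.0996, 0.0875]
tcp_rot: [[0.99, 0.14, -0.007], [0.14, -0.99, -0.0], [-0.007, -0.001, -1.0]]
force: [-8.1, -0.3, 10.9]
opening: 0.402
grasp_force: 30.0
```

play_rows --moves '[[[2.6,0,2.7,0,0,0],[2.5,0,2.8,0,0,0],[2.3,0,2.9,0,0,0],[2.1,0,3,0,0,0],[0,0,0,0,0,0]]]'

```text
time_s: 19.95
position: [0.6488, -0.0983, 0.0763]
tcp_rot: [[0.99, 0.14, -0.006], [0.14, -0.99, -0.0], [-0.006, -0.001, -1.0]]
force: [-6.9, 0.0, 11.9]
opening: 0.402
grasp_force: 30.0
```

play_rows --moves '[[[2,0,3.1,0,0,0],[1.8,0,3.2,0,0,0],[1.6,0,3.3,0,0,0],[1.4,0,3.4,0,0,0],[0,0,0,0,0,0]]]'

```text
time_s: 20.45
position: [0.6565, -0.0972, 0.0637]
tcp_rot: [[0.99, 0.14, -0.004], [0.14, -0.99, -0.0], [-0.004, -0.001, -1.0]]
force: [-5.6, -1.0, 12.0]
opening: 0.404
grasp_force: 30.0
```

play_rows --moves '[[[1.3,0,3.4,0,0,0],[1.1,0,3.5,0,0,0],[1,0,3.5,0,0,0],[0.8,0,3.6,0,0,0],[0,0,0,0,0,0]]]'

```text
time_s: 20.95
position: [0.662, -0.0965, 0.0501]
tcp_rot: [[0.99, 0.14, -0.001], [0.14, -0.99, -0.0], [-0.001, -0.0, -1.0]]
force: [-3.5, 1.8, 11.0]
opening: 0.407
grasp_force: 30.0
```

play_rows --moves '[[[0.5,0,3,0,0,0],[0.3,0,3,0,0,0],[0.2,0,3,0,0,0],[0,0,2,0,0,0],[0,0,0,0,0,0]]]'

```text
time_s: 21.45
position: [0.6643, -0.0962, 0.0395]
tcp_rot: [[0.99, 0.139, 0.002], [0.139, -0.99, -0.0], [0.002, 0.0, -1.0]]
force: [-0.7, 2.3, 11.2]
opening: 0.407
grasp_force: 30.0
```

play_rows --moves '[[[0,0,1,0,0,0],[0,0,1,0,0,0],[0,0,1,0,0,0],[0,0,0,0,0,0]]]'

```text
time_s: 21.85
position: [0.6647, -0.0962, 0.0367]
tcp_rot: [[0.99, 0.139, 0.003], [0.139, -0.99, -0.0], [0.003, 0.001, -1.0]]
force: [-0.2, 2.7, 11.3]
opening: 0.405
grasp_force: 30.0
```

play_rows --moves '[[[0,0,0,0,0,0],[0,0,0,0,0,0],[0,0,0,0,0,0],[0,0,-10,0,0,0],[0,0,-20,0,0,0]]]' --fingers 1

```text
time_s: 22.35
position: [0.6616, -0.0962, 0.0631]
tcp_rot: [[0.99, 0.139, -0.005], [0.139, -0.99, 0.001], [-0.004, -0.002, -1.0]]
force: [-0.7, -0.4, -0.0]
opening: 0.767
grasp_force: 0.0
```

play_rows --moves '[[[-1,0,-10,0,0,0],[-1,0,0,0,0,0],[0,0,0,0,0,0],[0,0,0,0,0,0],[0,0,0,0,0,0]]]' --fingers -1

```text
time_s: 22.85
position: [0.6606, -0.0966, 0.0737]
tcp_rot: [[0.99, 0.139, -0.002], [0.139, -0.99, 0.001], [-0.001, -0.001, -1.0]]
force: [0.0, -0.0, 0.7]
opening: 0.49
grasp_force: 0.0
```

play_rows --moves '[[[0,0,0,0,0,0],[0,0,0,0,0,0],[0,0,0,0,0,0],[0,0,0,0,0,0],[0,0,0,0,0,0]]]'

```text
time_s: 23.35
position: [0.6612, -0.0967, 0.0745]
tcp_rot: [[0.99, 0.139, 0.0], [0.139, -0.99, -0.0], [0.0, 0.0, -1.0]]
force: [-0.6, 0.6, 0.2]
opening: 0.049
grasp_force: 0.0
```

```bash
python3 look.py - roller; python3 -c "
from h import *
s=bot.read_state();print(s['opening'],s['position'],bot.tips_ahead,s['force'])"
```

```text
[ 0.6612 -0.0967  0.0746] 8.011758405492625
roller 0.83 [315. 291.] [ 0.6555 -0.0972  0.037 ] in tool mm [-5.8 -0.4 37.6]
0.01921118527756229 [ 0.66125289 -0.09669674  0.07458591] 0.014 [-0.73622752  0.14499476 -0.49170451]
```

play_rows --moves '[[[0,0,4,0,0,0],[0,0,4,0,0,0],[0,0,3,0,0,0],[0,0,0,0,0,0]]]'

```text
time_s: 23.85
position: [0.6615, -0.0968, 0.0643]
tcp_rot: [[0.99, 0.139, 0.001], [0.139, -0.99, -0.0], [0.001, 0.0, -1.0]]
force: [-2.1, -0.1, 7.1]
opening: 0.006
grasp_force: 3.6
```

play_rows --moves '[[[0,0,1.5,0,0,0],[0,0,1.5,0,0,0],[0,0,0,0,0,0],[0,0,0,0,0,0]]]'

```text
time_s: 24.25
position: [0.6619, -0.0967, 0.062]
tcp_rot: [[0.99, 0.139, 0.002], [0.139, -0.99, -0.0], [0.002, 0.001, -1.0]]
force: [-0.5, 0.3, 7.1]
opening: 0.005
grasp_force: 4.0
```

play_rows --moves '[[[0,0,1.5,0,0,0],[0,0,1.5,0,0,0],[0,0,1,0,0,0],[0,0,0,0,0,0],[0,0,0,0,0,0]]]'

```text
time_s: 24.75
position: [0.6624, -0.0967, 0.0581]
tcp_rot: [[0.99, 0.139, 0.003], [0.139, -0.99, -0.0], [0.003, 0.001, -1.0]]
force: [0.3, 0.3, 7.5]
opening: 0.005
grasp_force: 3.9
```

play_rows --moves '[[[0,0,1,0,0,0],[0,0,0.5,0,0,0],[0,0,0,0,0,0],[0,0,0,0,0,0]]]'

```text
time_s: 25.15
position: [0.6626, -0.0967, 0.0567]
tcp_rot: [[0.99, 0.139, 0.003], [0.139, -0.99, -0.0], [0.003, 0.001, -1.0]]
force: [-0.5, 1.7, 8.1]
opening: 0.009
grasp_force: 4.0
```

play_rows --moves '[[[0,0,0.7,0,0,0],[0,0,0.3,0,0,0],[0,0,0,0,0,0],[0,0,0,0,0,0]]]'

```text
time_s: 25.55
position: [0.6626, -0.0967, 0.056]
tcp_rot: [[0.99, 0.139, 0.003], [0.139, -0.99, -0.0], [0.003, 0.001, -1.0]]
force: [-0.7, 0.4, 9.3]
opening: 0.006
grasp_force: 4.8
```

play_rows --moves '[[[0,0,0.6,0,0,0],[0,0,0.6,0,0,0],[0,0,0,0,0,0],[0,0,0,0,0,0]]]'

```text
time_s: 25.95
position: [0.6627, -0.0967, 0.0553]
tcp_rot: [[0.99, 0.139, 0.003], [0.139, -0.99, -0.0], [0.003, 0.001, -1.0]]
force: [-0.9, 1.3, 11.4]
opening: 0.002
grasp_force: 5.8
```

The force now rises at 3 N/mm, which is the mount's own stiffness, so the lever is on its stop. One last small press, then I back off.

play_rows --moves '[[[0,0,0.7,0,0,0],[0,0,0,0,0,0],[0,0,0,0,0,0]]]'

```text
time_s: 26.25
position: [0.6627, -0.0967, 0.0548]
tcp_rot: [[0.99, 0.139, 0.003], [0.139, -0.99, -0.0], [0.003, 0.001, -1.0]]
force: [-2.4, 2.2, 13.2]
opening: 0.003
grasp_force: 6.4
```

play_rows --moves '[[[0,0,-2,0,0,0],[0,0,-5,0,0,0],[0,0,-20,0,0,0],[0,0,-40,0,0,0],[0,0,-40,0,0,0]]]'

```text
time_s: 26.75
position: [0.6601, -0.0965, 0.1586]
tcp_rot: [[0.99, 0.139, -0.004], [0.139, -0.99, 0.001], [-0.003, -0.002, -1.0]]
force: [1.0, 0.2, 0.2]
opening: 0.005
grasp_force: 0.0
```

play_rows --moves '[[[-45,0,0,0,0,0],[-45,0,0,0,0,0],[-20,0,0,0,0,0],[0,0,0,0,0,0],[0,0,0,0,0,0]]]'

```text
time_s: 27.25
position: [0.553, -0.1124, 0.1593]
tcp_rot: [[0.99, 0.139, 0.001], [0.139, -0.99, -0.0], [0.001, 0.0, -1.0]]
force: [0.0, 0.1, -0.3]
opening: 0.007
grasp_force: 0.0
```

```bash
python3 look.py - roller holes relay posts
```

```text
[ 0.5538 -0.1125  0.1592] 7.994814652921537
roller 0.84 [313.  84.] [ 0.6593 -0.0957  0.037 ] in tool mm [106.7  -2.1 122.4]
holes 0.72 [316. 287.] [ 0.4987 -0.1197  0.003 ] in tool mm [-55.9  -0.6 156.1]
relay 0.58 [315. 289.] [ 0.5021 -0.1187  0.0155] in tool mm [-52.3  -1.2 143.7]
```

```bash
python3 -c "
from rig import bot
print(bot.hand_in())"
```

```text
the job is handed in; nothing more can be done
None
```

The board is filed flat over both posts with its relay on the side away from the lever, and the lever is pressed down onto its stop. The highest pressing force was about 13 N and no bystander was touched. The job is handed in at about 27 s, but no verdict came back.

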